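# Set the tablet feeder's shape selector and start it

### The arm

A 7-joint arm with a two-finger parallel gripper is mounted at the origin on the work surface. World frame = base frame: x ahead of the robot, y to its left, z up, the work surface at z = 0. Lengths are in m, angles in rad, forces in N, time in s.
With the tool pointing down it reaches from about 0.4 to 0.85 m from the base axis. Payload 10.4 kg.
Tool frame: the origin (TCP) lies on the front face of the gripper's body, between the roots of the fingers; the fingertips stand 70 mm ahead of it and the grasp point (between the pads) lies 51 mm ahead of it (grasp_offset is the distance from the TCP to the grasp point, in m); z points along the fingers, y is the direction in which the jaws open and shut (so a half turn about z gives the same grasp; the last joint's range is limited). The gripper opens to 87 mm and grips with 3 to 60 N. Pads are 19 mm wide; open, the fingers measure 117 mm over their backs; the gripper's body (75 mm by 190 mm) begins 51 mm behind the grasp point.
Start: joints at [1.126, 0.332, -0.065, 1.46, 0.022, 1.35, -0.088], TCP at [0.256, -0.57, 0.292] pointing down, gripper open.
Joint ranges: [-2.6, 2.6], [-0.5, 2.12], [-1.47, 1.34], [0.16, 2.42], [-1.27, 4.41], [0.06, 2.06], [-2.6, 2.6]. Speed limits (rad/s): [2.22, 2.22, 2.79, 2.79, 3.14, 3.14, 3.14].

### API

Orientations are given as a unit quaternion [x, y, z, w].
In Python, from bench import * gives the robot as it stands. The module is installed in compiled form; this text tells all that it offers.
- The arm moves only by the tool arm_command, never from a script. Its argument "commands" is a list of rows, each a list of 3 entries, a list of its own where there are three numbers: the opening in per cent of the stroke, from 0 (shut) to 100 (fully open), then the shift along the tool's x, y, z in m, then the turn, a rotation vector about the tool's x, y, z in rad. A call has exactly 10 rows; each row is the pose to reach, as a shift and turn from the pose commanded when the call began, along the tool's axes at that moment; what a row does not reach only later rows make up. A row lasts 1/12 s, in which the tool goes at most 41.7 mm and 7.16 degrees, less where a joint would pass 70% of its speed; a pose out of reach is approached as far as the arm can. A call with a gripper value outside its range is refused whole. The fingers move at their own pace and stop on an object; "squeeze" is the grip in N (left out, the last holds). Time passes only in rows, so rows that repeat a pose let the fingers close, or fill a call up. It gives the time, the measured TCP pose, the force and the opening at its end, in the units of the state.
- read_state(): the state, without advancing time (a new reading comes with each control period).
- camera(name): name is "side" or "top"; returns a dict with "pixels" (480x640x3 uint8, red, green, blue), "fx", "fy", "cx", "cy" (pixels), "dist_coeffs" ([k1, k2, p1, p2, k3] as OpenCV has them; the pictures are not rectified), "rvec" (rotation vector, rad) and "tvec" (3), from world to camera coordinates, as OpenCV has them. Camera axes: x right, y down, z forward; pixel columns grow to the right and rows downward; lengths in m; the calibration is good to about 2 mm. A picture is of the moment at which its call begins. There is no depth.
- close_job(): hands the job in, once; it reports no verdict.
The state is a dict: "time": time; "joint_positions": joint angles; "joint_vel": joint speeds; "joint_torque": joint torques, N m; "ee_pos": TCP position; "eef_rot": TCP orientation; "ft_force": force on the tool from outside, world axes, zero at the start; "torque": the same for the moment, N m; "width": finger opening in m.
Only numpy, scipy, OpenCV 4.12 (cv2) and the standard library are available. Lean on these libraries where they do the work, as an engineer would, in place of code of your own. Each camera call takes 0.05 s, during which the arm holds its last target.

### The job

Push the upright tab on the feeder's dial sideways with a fingertip until the pointer points at the middle of the plaque with the oblong tablet, and leave it there; only then press the round start key down and let it come up again. Do it all by touch: do not pinch the tab, and leave the bottles, cartons, blisters and other things lying around where they are.

Things in the scene. Friction and masses are not known exactly. Their poses are not given: they have to be found in the camera images.
- console: white feeder console fixed to the table: a flat box 300 mm (its x) by 355 mm (its y, from -220 to +135 mm), panel 45 mm above the table. Origin on the table under the dial's axis; x points away from the robot at yaw 0, z up. Position and yaw differ from run to run. A bare black dot on the panel marks the parked direction (console -x)
- dial_axis (a point): point on the dial's axis at the top of its grey disc (disc 140 mm across, its top 59 mm above the table). Its own x axis points along the pointer, z up
- rotor (a joint): dial angle in rad, 0 when the pointer points to the park dot (console -x), growing anticlockwise seen from above; stops at -3.5 and +3.5. The dial has no clicks: it turns smoothly with a friction of about 0.1 N m (some 2 N at the tab), never springs back and stays where it is left
- tab_mid (a point): middle of the upright steel tab on the dial: 32 mm long radially, 12 mm thick, 42 mm tall, from 59 to 101 mm above the table, 58 mm from the axis and directly over the pointer. Pushed sideways it turns the dial. Axes as dial_axis: x outward, y sideways (anticlockwise), z up. Pressing on both its broad sides at once counts as pinching
- pointer_mark (a point): imaginary point 112 mm from the axis in the pointer's direction (black line and black diamond nose on the grey disc, under the tab), that is, where a plaque's centre lies when the pointer points exactly at it
- plaque_oblong: round black plaque, 48 mm across, bearing a raised white oblong tablet 40 x 13 mm: the wanted label. Five plaques (oblong, large round, square, triangular, small round) are fixed on the panel 112 mm from the axis, at 60 degree steps from the park dot (60, 120, 180, 240, 300 degrees); which is where differs from run to run. Origin at the plaque's centre, underside, 45 mm above the table; top of the raised tablet 55 mm
- start_key_top (a point): centre of the top of the round start key, a white push button 34 mm across, its top 69 mm above the table, in a grey round housing 52 mm across and 59 mm high on the console, 172 mm from the dial's axis towards console -y. It is pressed straight down
- start_key (a joint): travel of the start key in m: 0 up, 0.006 fully down (about 4.5 N); it counts as pressed from 0.004 and springs back up
- bottle: bystander: small amber glass jar standing on the console's panel, 34 mm across, 62 mm tall; loose, to be left where it is
- carton: bystander: small white carton lying on the console's panel, 45 x 50 x 24 mm; loose, to be left where it is
- cup: bystander: white plastic cup on the table, 68 mm across, 60 mm tall; loose, to be left where it is
- blister_a: bystander: orange blister card flat on the table, 95 x 42 mm, 9 mm high; loose, to be left where it is
- blister_b: bystander: silver blister card with orange bubbles flat on the table, 95 x 42 mm, 9 mm high; loose, to be left where it is
- jar: bystander: white plastic jar with a blue cap on the table, 54 mm across, 95 mm tall; loose, to be left where it is
- spatula: bystander: steel spatula lying on the table, 180 mm long; loose, to be left where it is

How it is judged:
By the outcome, as a careful person would: the job done as asked, in the order asked, and still so for the second after the job is handed in, with the robot touching nothing.
It also fails if it takes over 51 s, if anything falls off the work surface, if the arm or the gripper's body presses on something with over 40 N, if the wrist force passes 120 N, or if a joint passes its speed limit or range.

## Working session

There is one attempt and no reset: what is moved stays moved. The work goes in short steps, Python scripts to look and compute and a tool call to move; the robot and the scene stay as the last step left them, time stands still between calls to the robot, and variables do not carry over. Pictures are saved under pics/ and viewed, and the job is handed in when it is done.

Besides the shell and the picture viewer there is one more tool, called after ">>>" in YAML: its name, and indented under it one key for each argument. arm_command: Moves the arm, as the interface text tells. Its arguments: {"type":"object","properties":{"commands":{"type":"array","items":{"type":"array"}},"squeeze":{"type":"number"}},"required":["commands"]}

```bash
mkdir -p pics
cat > h.py <<'E'
from bench import *
import numpy as np, cv2
from scipy.spatial.transform import Rotation as R
def snap(n,f):
    c=camera(n); cv2.imwrite('pics/'+f+'.png',c['pixels'][:,:,::-1]); 
    np.savez('pics/'+f+'.npz',**{k:np.array(v) for k,v in c.items()}); return c
def load(f): return dict(np.load('pics/'+f+'.npz'))
def K(c): return np.array([[c['fx'],0,c['cx']],[0,c['fy'],c['cy']],[0,0,1.]],float)
def proj(c,P): return cv2.projectPoints(np.array(P,float).reshape(-1,3),np.array(c['rvec'],float),np.array(c['tvec'],float),K(c),np.array(c['dist_coeffs'],float))[0].reshape(-1,2)
def back(c,uv,z):
    n=cv2.undistortPoints(np.array(uv,float).reshape(-1,1,2),K(c),np.array(c['dist_coeffs'],float)).reshape(-1,2)
    Rm=cv2.Rodrigues(np.array(c['rvec'],float))[0]; t=np.array(c['tvec'],float).ravel()
    o=-Rm.T@t; d=np.c_[n,np.ones(len(n))]@Rm
    return o+d*((z-o[2])/d[:,2])[:,None]
def crop(f,x,y,w,h,s,out): 
    im=cv2.imread('pics/'+f+'.png')[y:y+h,x:x+w]; cv2.imwrite('pics/'+out+'.png',cv2.resize(im,None,fx=s,fy=s,interpolation=cv2.INTER_CUBIC))
E
python3 - <<'E'
from h import *
snap('top','t0');snap('side','s0')
s=read_state();print({k:np.round(v,3) for k,v in s.items()})
E
```

```text
{'time': np.float64(0.1), 'joint_positions': array([ 1.126,  0.333, -0.065,  1.461,  0.022,  1.35 , -0.089]), 'joint_vel': array([-0.001, -0.001,  0.   , -0.002,  0.001, -0.   , -0.   ]), 'joint_torque': array([ 2.0000e-03, -6.2454e+01,  2.5000e-02, -3.9072e+01, -6.1000e-02,
        3.7000e-02, -0.0000e+00]), 'ee_pos': array([ 0.256, -0.57 ,  0.292]), 'eef_rot': array([ 0.978,  0.209, -0.   , -0.001]), 'ft_force': array([ 0.443,  0.523, -0.49 ]), 'torque': array([ 0.005,  0.037, -0.034]), 'width': np.float64(0.087)}
```

View pics/t0.png

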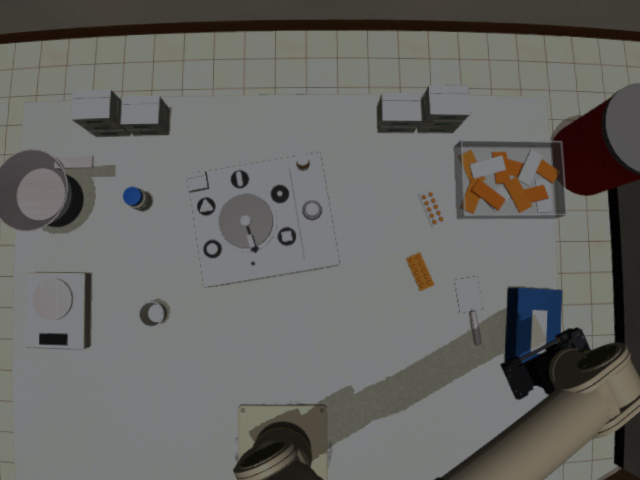

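View pics/s0.png

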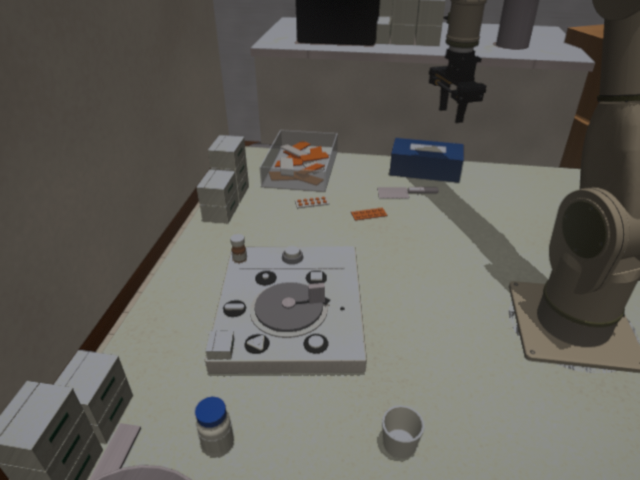

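Run:
```python
from h import *
crop('t0',180,145,165,145,4.8,'t0c'); crop('s0',200,225,180,155,4.4,'s0c')
```

```text
(no output)
```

View pics/t0c.png

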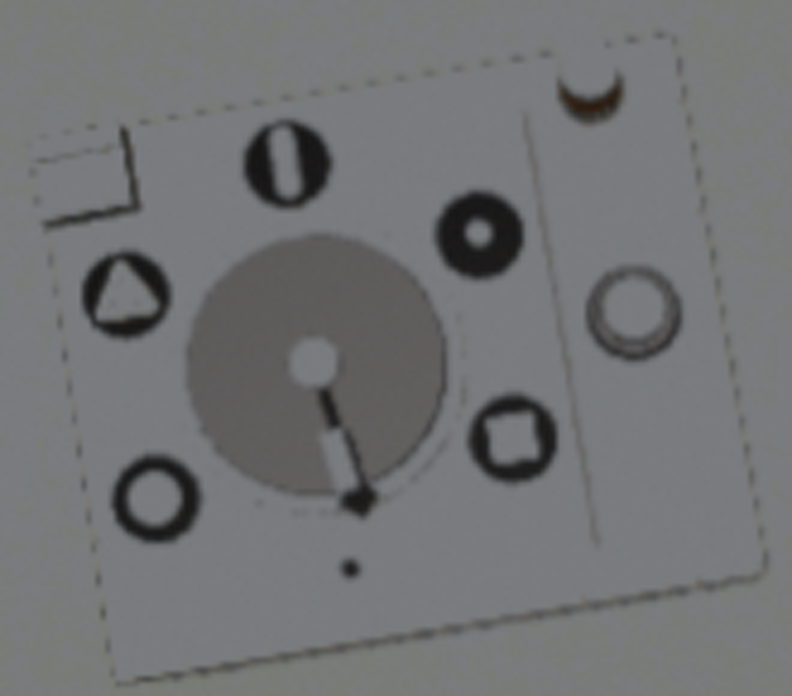

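View pics/s0c.png

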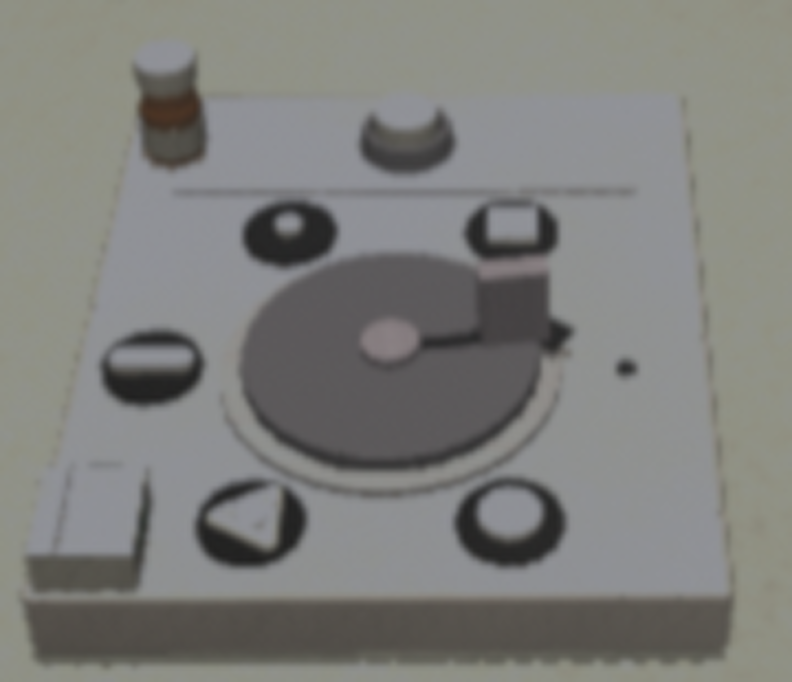

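```bash
cat > fit.py <<'E'
from h import *
from scipy.optimize import least_squares
def u(p,x,y,s): return (np.array(p,float)+.5)/s-.5+[x,y]
ct=load('t0');cs=load('s0')
T=u([(288,163),(479,235),(513,438),(155,498),(126,294),(350,568),(634,310)],180,145,4.8)
S=u([(152,367),(290,233),(511,232),(510,522),(251,523),(626,368)],200,225,4.4)
ang=np.radians([180,120,60,300,240,0])
loc=np.c_[-np.cos(ang),-np.sin(ang)]*.112
zz=np.r_[[.049]*5,.045]
def W(p,l,z):
    c,s=np.cos(p[2]),np.sin(p[2]); l=np.atleast_2d(l)
    return np.c_[p[0]+c*l[:,0]-s*l[:,1],p[1]+s*l[:,0]+c*l[:,1],np.broadcast_to(z,len(l))]
LT=np.r_[loc,[[0,-.172]]]; ZT=np.r_[zz,.066]
if __name__=='__main__':
    def free_dot(q): return q
    def ft(p): return (proj(ct,W(p,LT,ZT))-T)
    def fs(p): return (proj(cs,W(p,loc,zz))-S)
    # dot radius unknown: drop
    m=lambda p:np.r_[ft(p)[[0,1,2,3,4,6]].ravel(),fs(p)[:5].ravel()]
    x0=[.6,.08,.15]
    for f in (lambda p:ft(p)[[0,1,2,3,4,6]].ravel(),lambda p:fs(p)[:5].ravel(),m):
        r=least_squares(f,x0);print(r.x,np.round(r.fun.reshape(-1,2),1).tolist())
    p=r.x; np.save('pose.npy',p)
    c,s=np.cos(p[2]),np.sin(p[2])
    def L(w): d=w[:,:2]-p[:2]; return np.c_[c*d[:,0]+s*d[:,1],-s*d[:,0]+c*d[:,1]]
    for n,cc,px in(('t nose',ct,u([(358,501)],180,145,4.8)),('s nose',cs,u([(558,336)],200,225,4.4))):
        l=L(back(cc,px,.059));print(n,l,np.degrees(np.arctan2(-l[:,1],-l[:,0])))
    for n,cc,px in(('t axis',ct,u([(313,362)],180,145,4.8)),('s axis',cs,u([(390,340)],200,225,4.4))):
        print(n,L(back(cc,px,.062)))
    l=L(back(ct,u([(340,460)],180,145,4.8),.101));print('tab top',l)
    l=L(back(cs,u([(513,268)],200,225,4.4),.101));print('tab s',l)
    print('bottle',L(back(cs,u([(165,55),(172,155)],200,225,4.4),.107)),L(back(ct,u([(590,70)],180,145,4.8),.107)))
    print('carton', L(back(ct,u([(80,175)],180,145,4.8),.069)))
    print('key', W(p,[[0,-.172]],.069))
E
python3 fit.py
```

```text
[0.59031394 0.09015215 0.15653371] [[-0.2, 0.0], [0.2, -0.1], [-0.0, 0.3], [0.0, 0.0], [-0.1, -0.1], [0.1, -0.1]]
[0.58902095 0.09170774 0.15944835] [[-0.1, 0.1], [-0.1, -0.1], [0.2, -0.1], [0.1, -0.0], [-0.1, 0.0]]
[0.58964202 0.09070607 0.15871119] [[-0.5, 0.3], [-0.1, 0.1], [-0.2, 0.4], [-0.1, 0.3], [-0.3, 0.2], [-0.1, -0.0], [-0.2, -0.3], [-0.3, -0.4], [0.1, -0.4], [-0.2, -0.4], [-0.3, -0.4]]
t nose [[-0.07548877 -0.01171445]] [8.82088335]
s nose [[-0.07833017 -0.00824199]] [6.00662369]
t axis [[0.00123833 0.00021674]]
s axis [[-0.00019268 -0.00279545]]
tab top [[-0.05669544 -0.00977564]]
tab s [[-0.05765805 -0.0084111 ]]
bottle [[ 0.12196844 -0.16903952]
 [ 0.107387   -0.08549285]] [[ 0.1221672  -0.16965671]]
carton [[0.12081642 0.10804675]]
key [[ 0.61682589 -0.0791322   0.069     ]]
```

```bash
cat > go.py <<'E'
from h import *
p=np.load('pose.npy')
def tocons(w): 
    c,s=np.cos(p[2]),np.sin(p[2]); d=np.array(w)[:2]-p[:2]; return np.r_[c*d[0]+s*d[1],-s*d[0]+c*d[1],w[2]]
def tow(l):
    c,s=np.cos(p[2]),np.sin(p[2]); return np.array([p[0]+c*l[0]-s*l[1],p[1]+s*l[0]+c*l[1],l[2]])
Rg=lambda: R.from_matrix(np.array([[np.cos(p[2]+np.pi/2),np.sin(p[2]+np.pi/2),0],[np.sin(p[2]+np.pi/2),-np.cos(p[2]+np.pi/2),0],[0,0,-1]]).T.T)
def st():
    s=read_state(); r=R.from_quat(s['eef_rot']); return s,np.array(s['ee_pos']),r
def C(deg,gap=0,r=.060):
    t=np.radians(deg); d=np.array([-np.cos(t),-np.sin(t)]); q=np.array([np.sin(t),-np.cos(t)])
    h=.015*abs(q[0])+.0095*abs(q[1]); return r*d-(.006+h+gap)*q
E
python3 - <<'E'
from go import *
s,P,r=st()
g=tow([*C(8.5,.012),.292]);print(g,r.inv().apply(g-P),(r.inv()*Rg()).as_rotvec())
E
```

```text
[0.52349771 0.10079804 0.292     ] [ 5.18884348e-01 -5.02390917e-01  1.38281052e-04] [-1.15062255e-03 -7.87500435e-04 -1.30770620e+00]
```

>>> arm_command:
  commands:
    - [0,[0.03,-0.028,0],[0,0,-0.12]]
    - [0,[0.058,-0.056,0],[0,0,-0.24]]
    - [0,[0.086,-0.084,0],[0,0,-0.36]]
    - [0,[0.114,-0.112,0],[0,0,-0.48]]
    - [0,[0.142,-0.138,0],[0,0,-0.6]]
    - [0,[0.17,-0.166,0],[0,0,-0.72]]
    - [0,[0.198,-0.192,0],[0,0,-0.84]]
    - [0,[0.226,-0.22,0],[0,0,-0.96]]
    - [0,[0.254,-0.246,0],[0,0,-1.08]]
    - [0,[0.282,-0.274,0],[0,0,-1.2]]
  squeeze: 5

```text
time: 0.93
ee_pos: [0.4011, -0.2031, 0.2921]
eef_rot: [0.687, 0.727, -0.0, 0.0]
ft_force: [1.9, -0.5, -0.1]
width: 0.0287
```

```bash
cat > now.py <<'E'
from go import *
import sys
s,P,r=st()
print('t',s['time'],'cons',tocons(P).round(4),'rotleft',(r.inv()*Rg()).as_rotvec().round(4),'F',s['ft_force'].round(2),'w',s['width'])
E
python3 now.py
python3 - <<'E'
from go import *
s,P,r=st()
g=tow([*C(8.5,.012),.292]);print(g,r.inv().apply(g-P),(r.inv()*Rg()).as_rotvec())
E
```

```text
t 0.9333 cons [-0.2326 -0.2603  0.2921] rotleft [-0.0003  0.0004 -0.1021] F [ 1.88 -0.47 -0.09] w 0.028654127916238482
[0.52349771 0.10079804 0.292     ] [ 2.96482006e-01  1.39363164e-01 -3.82760142e-05] [-0.00025804  0.00037201 -0.10212172]
```

>>> arm_command:
  commands:
    - [0,[0.034,0.016,0],[0,0,-0.1077]]
    - [0,[0.068,0.031,0],[0,0,-0.1077]]
    - [0,[0.102,0.047,0],[0,0,-0.1077]]
    - [0,[0.136,0.063,0],[0,0,-0.1077]]
    - [0,[0.17,0.079,0],[0,0,-0.1077]]
    - [0,[0.204,0.094,0],[0,0,-0.1077]]
    - [0,[0.238,0.11,0],[0,0,-0.1077]]
    - [0,[0.272,0.126,0],[0,0,-0.1077]]
    - [0,[0.2987,0.138,0],[0,0,-0.1077]]
    - [0,[0.2987,0.138,0],[0,0,-0.1077]]

```text
time: 1.77
ee_pos: [0.5238, 0.1069, 0.292]
eef_rot: [0.646, 0.763, 0.001, -0.001]
ft_force: [-0.7, -0.2, 0.3]
width: 0.0005
```

```bash
python3 now.py
python3 - <<'E'
from go import *
print((C(8.5,.012)*1000).round(1))
snap('side','s1'); snap('top','t1')
E
```

```text
t 1.7667 cons [-0.0624  0.0264  0.292 ] rotleft [ 0.0004 -0.0034  0.0072] F [-0.66 -0.22  0.25] w 0.0005166654996353389
[-63.7  20.4]
```

View pics/s1.png

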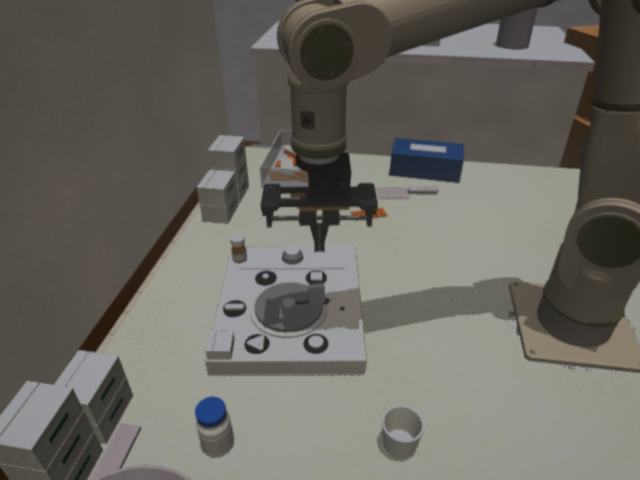

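>>> arm_command:
  commands:
    - [0,[0,0,0.02],[0,0,0]]
    - [0,[0,0,0.04],[0,0,0]]
    - [0,[0,0,0.06],[0,0,0]]
    - [0,[0,0,0.08],[0,0,0]]
    - [0,[0,0,0.1],[0,0,0]]
    - [0,[0,0,0.12],[0,0,0]]
    - [0,[0,0,0.135],[0,0,0]]
    - [0,[0,0,0.147],[0,0,0]]
    - [0,[0,0,0.15],[0,0,0]]
    - [0,[0,0,0.15],[0,0,0]]

```text
time: 2.7
ee_pos: [0.5233, 0.0996, 0.1417]
eef_rot: [0.649, 0.761, -0.001, -0.0]
ft_force: [0.4, -0.7, -0.1]
width: 0.0008
```

```bash
python3 now.py
python3 - <<'E'
from go import *
snap('side','s2'); crop('s2',200,200,180,155,4.4,'s2c')
s,P,r=st();print(tocons(P))
for a in range(10,181,10): print(a,(C(a)*1000).round(1)[::-1])
E
```

```text
t 2.7 cons [-0.0641  0.0193  0.1417] rotleft [-0.0013  0.0004 -0.0011] F [ 0.36 -0.67 -0.12] w 0.0008136654636084477
[-0.06361477  0.01959367  0.14256141]
10 [  7.3 -62.2]
20 [ -1.7 -63.2]
30 [-11.2 -62.8]
40 [-21.  -60.7]
50 [-30.8 -56.6]
60 [-40.1 -50.6]
70 [-48.4 -42.5]
80 [-55.2 -32.5]
90 [-60. -21.]
100 [-63.  -11.7]
110 [-64.4  -1.4]
120 [-63.8   9.4]
130 [-61.1  20.5]
140 [-56.1  31.2]
150 [-48.8  41.1]
160 [-39.4  49.5]
170 [-28.1  56. ]
180 [-15.5  60. ]
```

View pics/s2c.png

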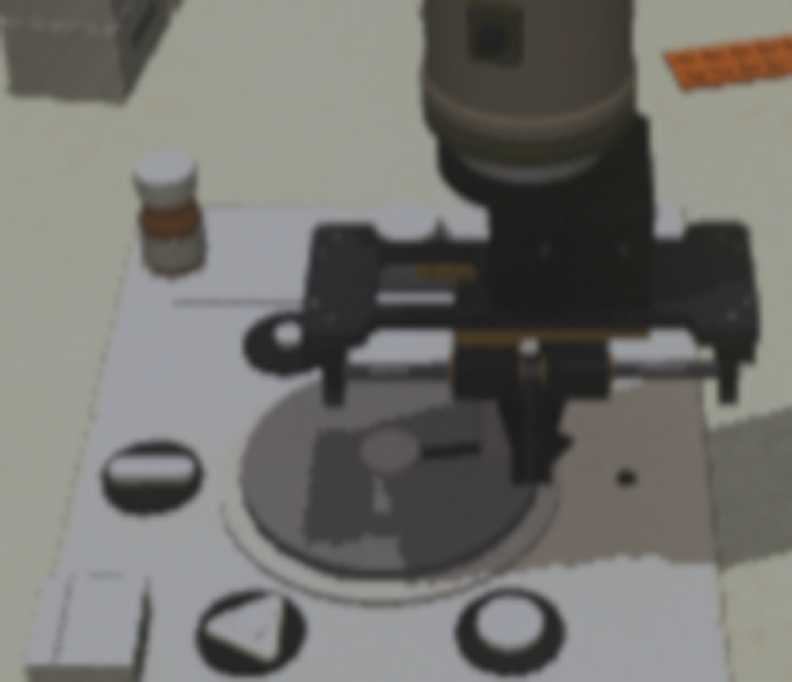

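```bash
sed -i 's/h=.015\*abs(q\[0\])+.0095\*abs(q\[1\])/h=.009*(abs(q[0])+abs(q[1]))/' go.py
python3 - <<'E'
from go import *
o=np.array([.0204,-.0637])
for a in range(8,181,6): print(a,((C(a,0,.059)[::-1]-o)*1000).round(1))
E
```

```text
8 [-12.6   3. ]
14 [-18.3   2.4]
20 [-24.1   2.3]
26 [-30.1   2.8]
32 [-36.1   3.9]
38 [-42.    5.7]
44 [-47.9   8.3]
50 [-53.6  11.5]
56 [-59.   15.4]
62 [-64.  20.]
68 [-68.5  25.2]
74 [-72.4  31. ]
80 [-75.7  37.3]
86 [-78.2  44. ]
92 [-79.9  50.5]
98 [-81.1  55.9]
104 [-81.7  61.6]
110 [-81.8  67.4]
116 [-81.3  73.4]
122 [-80.2  79.4]
128 [-78.4  85.3]
134 [-75.8  91.2]
140 [-72.6  96.9]
146 [-68.7 102.3]
152 [-64.1 107.3]
158 [-58.9 111.8]
164 [-53.1 115.7]
170 [-46.8 119. ]
176 [-40.1 121.5]
```

>>> arm_command:
  commands:
    - [0,[-0.008,0.003,0],[0,0,0]]
    - [0,[-0.0126,0.003,0],[0,0,0]]
    - [0,[-0.0183,0.0024,0],[0,0,0]]
    - [0,[-0.0241,0.0023,0],[0,0,0]]
    - [0,[-0.0301,0.0028,0],[0,0,0]]
    - [0,[-0.0361,0.0039,0],[0,0,0]]
    - [0,[-0.042,0.0057,0],[0,0,0]]
    - [0,[-0.0479,0.0083,0],[0,0,0]]
    - [0,[-0.0536,0.0115,0],[0,0,0]]
    - [0,[-0.059,0.0154,0],[0,0,0]]

```text
time: 3.58
ee_pos: [0.5483, 0.044, 0.1421]
eef_rot: [0.649, 0.761, -0.0, -0.0]
ft_force: [-1.8, 3.0, 1.2]
width: 0.0006
```

```bash
python3 now.py
python3 - <<'E'
from go import *
snap('side','s3'); crop('s3',200,200,180,155,4.4,'s3c')
snap('top','t3'); crop('t3',180,145,165,145,4.8,'t3c')
E
```

```text
t 3.5833 cons [-0.0482 -0.0396  0.1421] rotleft [-0.0006  0.0002 -0.0002] F [-1.79  2.95  1.2 ] w 0.0005569937742463929
```

View pics/s3c.png

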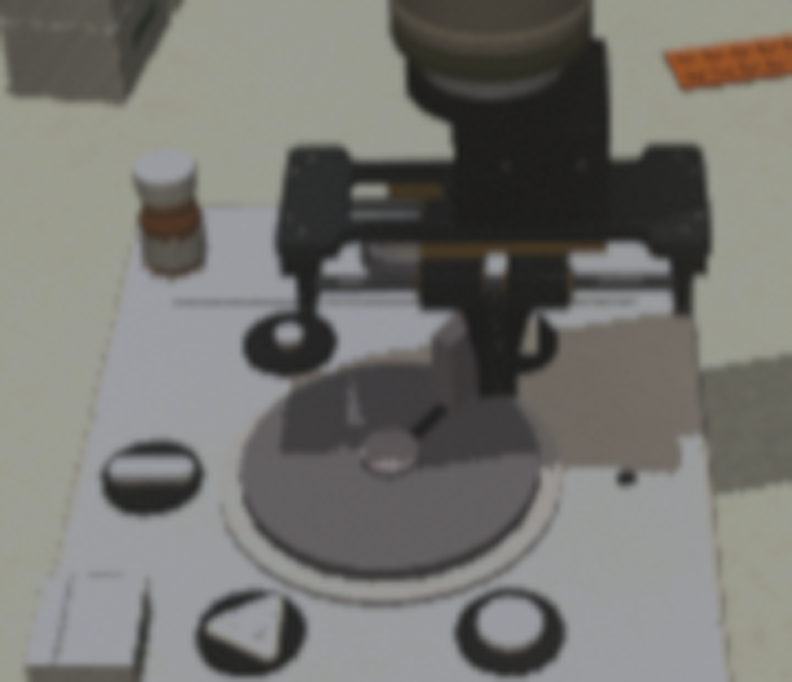

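>>> arm_command:
  commands:
    - [0,[-0.005,0.0046,0],[0,0,0]]
    - [0,[-0.0095,0.0098,0],[0,0,0]]
    - [0,[-0.0134,0.0156,0],[0,0,0]]
    - [0,[-0.0167,0.0219,0],[0,0,0]]
    - [0,[-0.0192,0.0286,0],[0,0,0]]
    - [0,[-0.0209,0.0351,0],[0,0,0]]
    - [0,[-0.0221,0.0405,0],[0,0,0]]
    - [0,[-0.0227,0.0462,0],[0,0,0]]
    - [0,[-0.0228,0.052,0],[0,0,0]]
    - [0,[-0.0223,0.058,0],[0,0,0]]

```text
time: 4.52
ee_pos: [0.6094, 0.0317, 0.1421]
eef_rot: [0.649, 0.761, -0.0, 0.0]
ft_force: [-3.2, 0.9, 0.8]
width: 0.0004
```

```bash
python3 now.py
python3 - <<'E'
from go import *
snap('side','s4'); crop('s4',200,200,180,155,4.4,'s4c')
E
```

```text
t 4.5167 cons [ 0.0102 -0.0614  0.1421] rotleft [-0.0004  0.0004 -0.0002] F [-3.23  0.86  0.85] w 0.0004172137135348855
```

View pics/s4c.png

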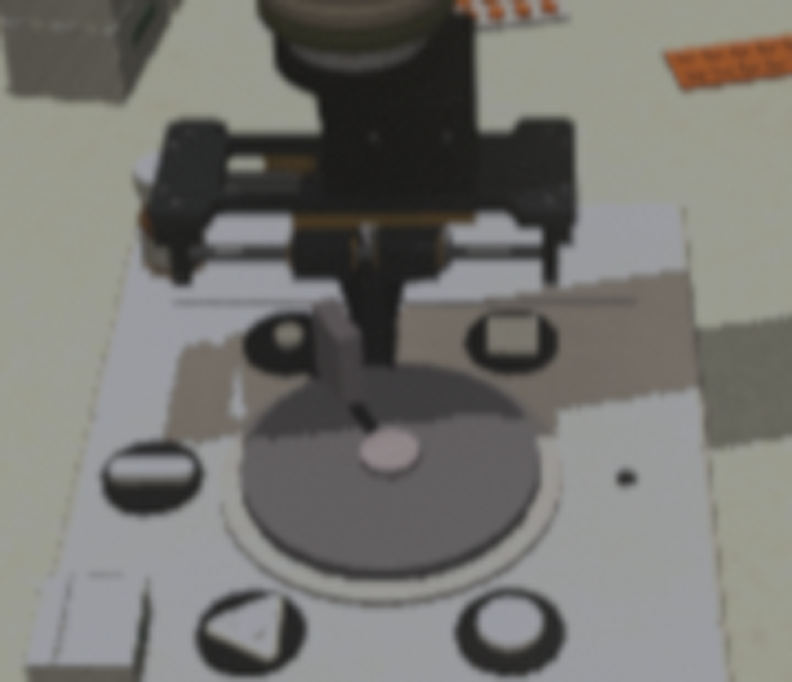

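>>> arm_command:
  commands:
    - [0,[0.0011,0.006,0],[0,0,0]]
    - [0,[0.0029,0.0119,0],[0,0,0]]
    - [0,[0.0055,0.0178,0],[0,0,0]]
    - [0,[0.0087,0.0235,0],[0,0,0]]
    - [0,[0.0126,0.0289,0],[0,0,0]]
    - [0,[0.0172,0.0339,0],[0,0,0]]
    - [0,[0.0224,0.0384,0],[0,0,0]]
    - [0,[0.0282,0.0423,0],[0,0,0]]
    - [0,[0.0345,0.0456,0],[0,0,0]]
    - [0,[0.0345,0.0456,0],[0,0,0]]

```text
time: 5.4
ee_pos: [0.6489, 0.0755, 0.1425]
eef_rot: [0.648, 0.762, 0.001, -0.0]
ft_force: [0.1, 0.8, 0.9]
width: 0.0005
```

```bash
python3 now.py
python3 - <<'E'
from go import *
snap('side','s5'); crop('s5',200,200,180,155,4.4,'s5c')
snap('top','t5'); crop('t5',180,145,165,145,4.8,'t5c')
s,P,r=st();print(tocons(P))
E
```

```text
t 5.4 cons [ 0.0561 -0.0244  0.1425] rotleft [ 0.0013 -0.0012  0.002 ] F [0.13 0.75 0.95] w 0.0005298554738026628
[ 0.05567149 -0.02569109  0.14242166]
```

View pics/s5c.png

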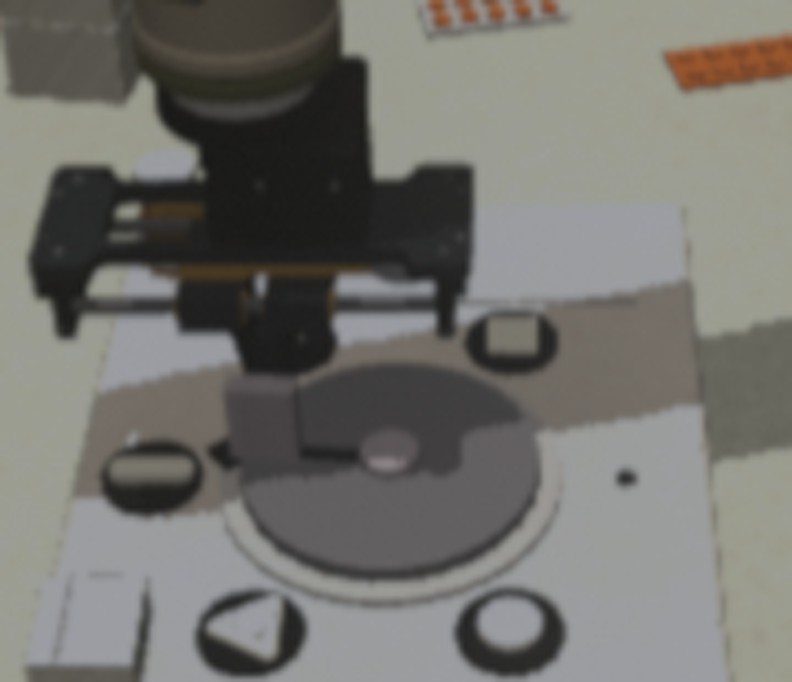

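View pics/t5c.png

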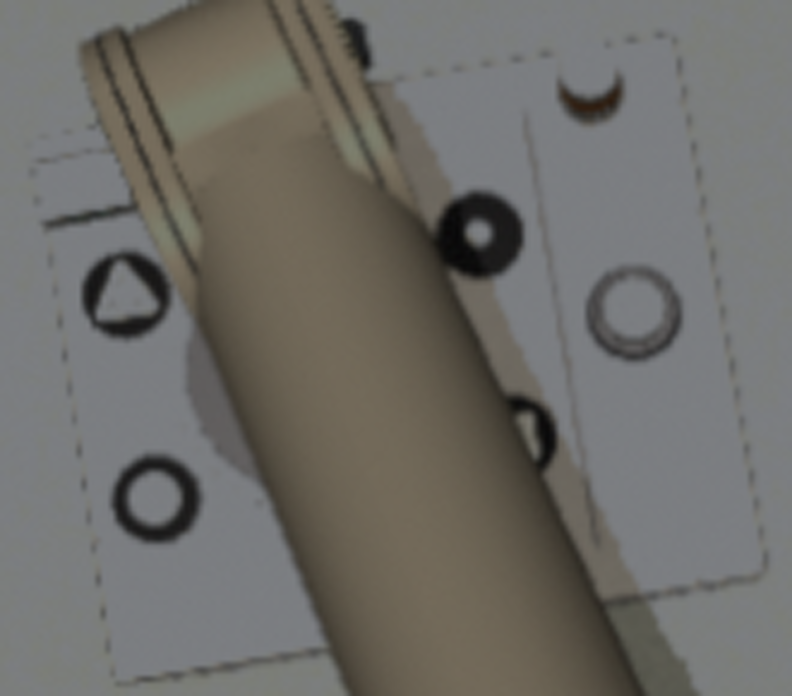

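```bash
cat > ang.py <<'E'
from fit import *
ps=np.array([.58902,.09171,.15945]); pt=np.array([.59031,.09015,.15653])
def L(w,p):
    c,s=np.cos(p[2]),np.sin(p[2]); d=w[:,:2]-p[:2]; return np.c_[c*d[:,0]+s*d[:,1],-s*d[:,0]+c*d[:,1]]
def side(px,z=.059):
    l=L(back(cs,px,z),ps); return l, np.degrees(np.arctan2(-l[:,1],-l[:,0]))%360
def top(px,z=.059):
    l=L(back(ct,px,z),pt); return l, np.degrees(np.arctan2(-l[:,1],-l[:,0]))%360
E
python3 - <<'E'
from ang import *
print('park side',side(u([(558,336)],200,225,4.4)),'top',top(u([(358,501)],180,145,4.8)))
print('now',side(u([(218,453)],200,200,4.4)))
print('tab top corners',side(u([(225,378),(298,378)],200,200,4.4),.101))
# expected nose & plaque/tab at 180
for d in (170,175,180,185):
    t=np.radians(d); l=[[-r*np.cos(t),-r*np.sin(t)] for r in (.042,.076,.078)]
    q=proj(cs,W(ps,l,[.059,.059,.059])); print(d,((q-[200,200]+.5)*4.4-.5).round(0).tolist())
E
```

```text
park side (array([[-0.0778815 , -0.00927407]]), array([6.79076083])) top (array([[-0.07603616, -0.01122568]]), array([8.39825446]))
now (array([[ 0.08069122, -0.0055968 ]]), array([176.03227843]))
tab top corners (array([[ 0.07423921, -0.01041024],
       [ 0.0408839 , -0.01017883]]), array([172.01770756, 166.01935725]))
170 [[303.0, 450.0], [232.0, 442.0], [228.0, 441.0]]
175 [[301.0, 455.0], [229.0, 451.0], [225.0, 451.0]]
180 [[300.0, 461.0], [227.0, 461.0], [222.0, 461.0]]
185 [[300.0, 466.0], [226.0, 471.0], [221.0, 471.0]]
```

>>> arm_command:
  commands:
    - [0,[-0.008,0,0],[0,0,0]]
    - [0,[-0.016,0,0],[0,0,0]]
    - [0,[-0.02,0,-0.02],[0,0,0]]
    - [0,[-0.03,0,-0.05],[0,0,0]]
    - [0,[-0.065,0,-0.07],[0,0,0]]
    - [0,[-0.1,-0.01,-0.07],[0,0,0]]
    - [0,[-0.14,-0.02,-0.07],[0,0,0]]
    - [0,[-0.18,-0.03,-0.07],[0,0,0]]
    - [0,[-0.22,-0.03,-0.07],[0,0,0]]
    - [0,[-0.26,-0.03,-0.07],[0,0,0]]

```text
time: 6.33
ee_pos: [0.6591, -0.1924, 0.2128]
eef_rot: [0.65, 0.76, -0.0, 0.001]
ft_force: [1.5, 0.8, -0.3]
width: 0.0007
```

```bash
python3 now.py
python3 - <<'E'
from go import *
snap('side','s6'); crop('s6',200,225,180,155,4.4,'s6c')
snap('top','t6'); crop('t6',180,145,165,145,4.8,'t6c')
s,P,r=st();print(tocons(P))
E
```

```text
t 6.3333 cons [ 0.0239 -0.2905  0.2128] rotleft [ 0.0003  0.0015 -0.0019] F [ 1.47  0.77 -0.25] w 0.0006648429311532328
[ 0.02224072 -0.2976618   0.21159548]
```

View pics/s6c.png

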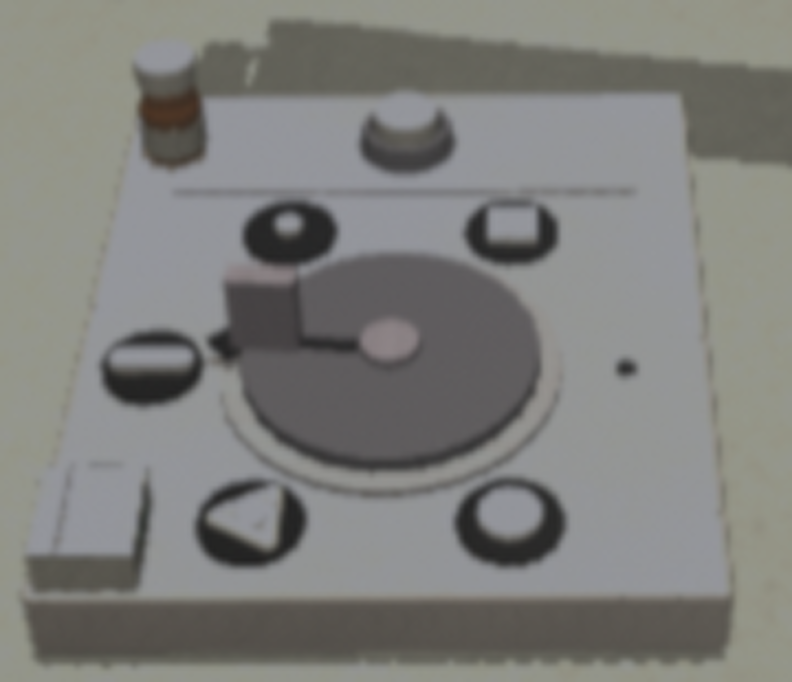

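View pics/t6c.png

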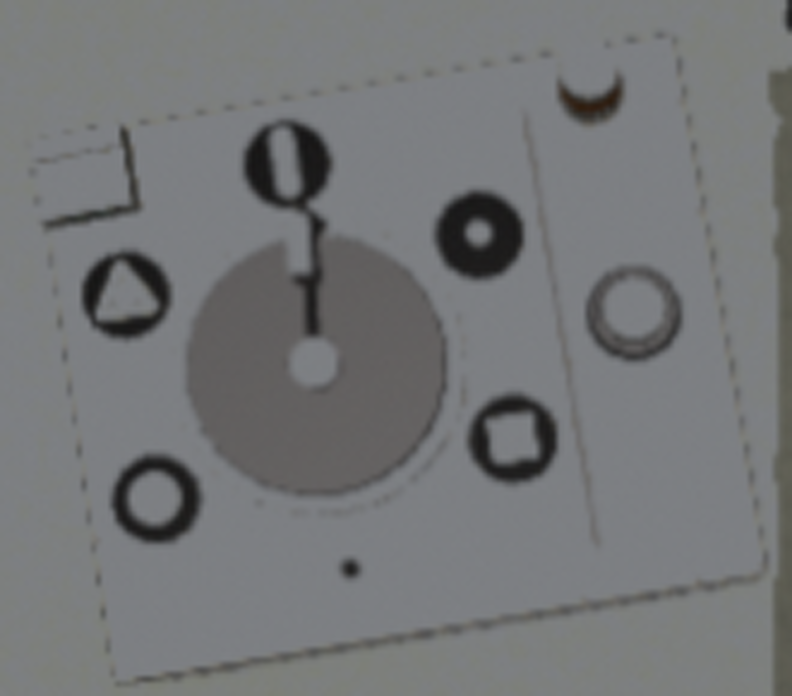

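Run:
```python
from ang import *
crop('t6',228,178,42,50,12,'t6z')
crop('s6',240,270,62,45,12,'s6z')
for d in (171,174,177,180):
    t=np.radians(d); dd=np.array([-np.cos(t),-np.sin(t)]);q=np.array([np.sin(t),-np.cos(t)])
    l=[dd*.02,dd*.04,dd*.08]+[dd*r+q*w for r in(.042,.074) for w in(-.006,.006)]
    z=[.059]*3+[.101]*4
    print(d,'top',((proj(ct,W(pt,l,z))-[228,178]+.5)*12).round(0).astype(int).tolist())
    print(d,'side',((proj(cs,W(ps,l,z))-[240,270]+.5)*12).round(0).astype(int).tolist())
```

```text
171 top [[215, 421], [215, 328], [217, 144], [220, 288], [162, 289], [221, 136], [163, 137]]
171 side [[471, 405], [357, 393], [130, 369], [337, 183], [320, 230], [152, 164], [133, 211]]
174 top [[210, 421], [206, 329], [197, 144], [209, 287], [151, 291], [202, 135], [145, 139]]
174 side [[470, 409], [354, 401], [124, 386], [333, 192], [319, 239], [145, 179], [129, 227]]
177 top [[205, 422], [196, 330], [178, 146], [198, 287], [141, 293], [184, 135], [126, 142]]
177 side [[469, 414], [352, 410], [120, 402], [329, 200], [319, 248], [139, 194], [127, 242]]
180 top [[200, 422], [186, 331], [159, 149], [188, 287], [131, 296], [165, 136], [108, 146]]
180 side [[469, 418], [351, 418], [116, 419], [325, 209], [319, 257], [134, 210], [125, 258]]
```

View pics/t6z.png

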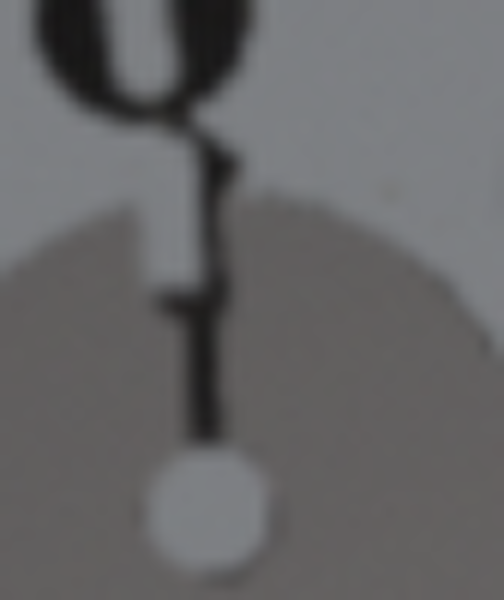

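View pics/s6z.png

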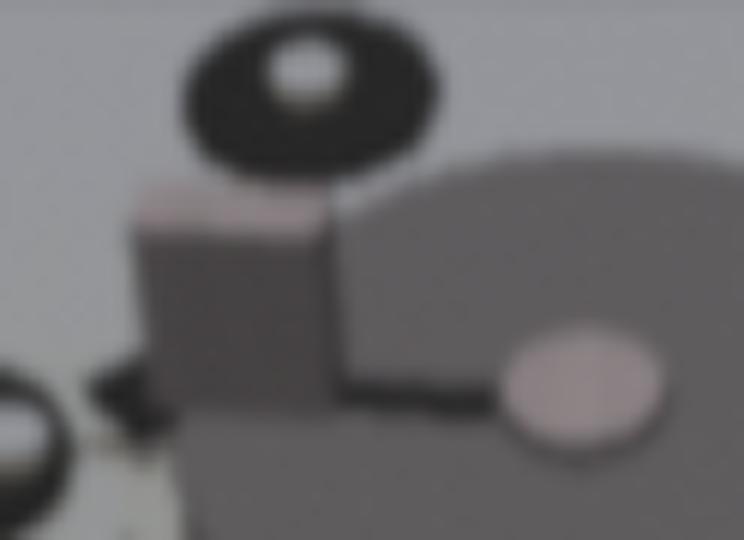

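>>> arm_command:
  commands:
    - [0,[0.03,0.01,0],[0,0,0]]
    - [0,[0.065,0.02,0],[0,0,0]]
    - [0,[0.1,0.03,0],[0,0,0]]
    - [0,[0.14,0.03,0],[0,0,0]]
    - [0,[0.175,0.03,0],[0,0,0]]
    - [0,[0.205,0.03,0.005],[0,0,0]]
    - [0,[0.225,0.03,0.02],[0,0,0]]
    - [0,[0.235,0.03,0.04],[0,0,0]]
    - [0,[0.235,0.03,0.06],[0,0,0]]
    - [0,[0.235,0.03,0.07],[0,0,0]]

```text
time: 7.27
ee_pos: [0.6515, 0.0481, 0.14]
eef_rot: [0.649, 0.761, -0.001, -0.001]
ft_force: [-0.0, -0.5, -1.5]
width: 0.0004
```

```bash
python3 now.py
python3 - <<'E'
from go import *
snap('side','s7')
s,P,r=st();print(tocons(P))
E
```

```text
t 7.2667 cons [ 0.0543 -0.0518  0.14  ] rotleft [-0.0023  0.0002  0.0005] F [-0.02 -0.48 -1.5 ] w 0.0004392157869212174
[ 0.05379709 -0.05275055  0.13866426]
```

>>> arm_command:
  commands:
    - [0,[0.008,0.002,0],[0,0,0]]
    - [0,[0.016,0.002,0],[0,0,0]]
    - [0,[0.021,0.002,0],[0,0,0]]
    - [0,[0.024,0.002,0],[0,0,0]]
    - [0,[0.026,0.002,0],[0,0,0]]
    - [0,[0.0275,0.002,0],[0,0,0]]
    - [0,[0.0285,0.002,0],[0,0,0]]
    - [0,[0.0295,0.002,0],[0,0,0]]
    - [0,[0.0305,0.002,0],[0,0,0]]
    - [0,[0.0305,0.002,0],[0,0,0]]

```text
time: 8.15
ee_pos: [0.6498, 0.0787, 0.1423]
eef_rot: [0.649, 0.761, 0.0, 0.0]
ft_force: [1.5, -0.5, 1.7]
width: 0.0005
```

```bash
python3 now.py
python3 - <<'E'
from go import *
snap('side','s8'); crop('s8',240,270,62,45,12,'s8z')
s,P,r=st();print(tocons(P))
E
```

```text
t 8.15 cons [ 0.0575 -0.0213  0.1423] rotleft [ 0.0003  0.0002 -0.0003] F [ 1.54 -0.46  1.7 ] w 0.0005043638857787847
[ 0.05742077 -0.02135401  0.14229415]
```

View pics/s8z.png

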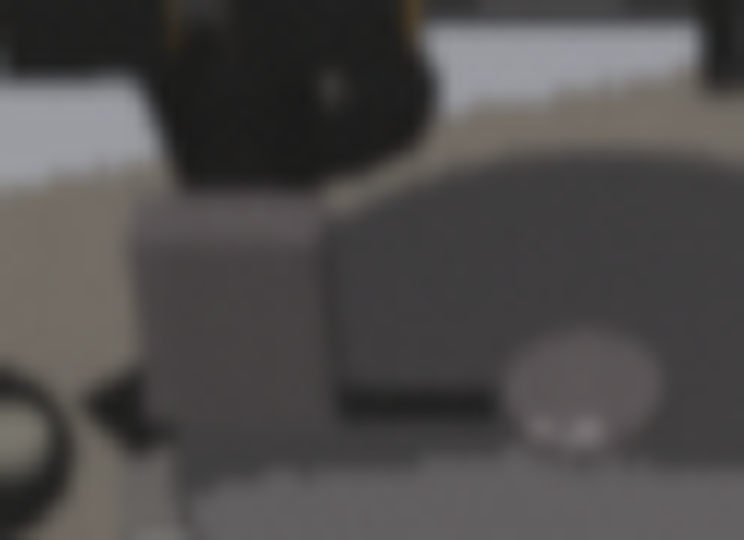

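>>> arm_command:
  commands:
    - [0,[0.0005,0,0],[0,0,0]]
    - [0,[0.001,0,0],[0,0,0]]
    - [0,[0.0014,0,0],[0,0,0]]
    - [0,[0.0018,0,0],[0,0,0]]
    - [0,[0.0022,0,0],[0,0,0]]
    - [0,[0.0025,0,0],[0,0,0]]
    - [0,[0.0025,0,0],[0,0,0]]
    - [0,[0.0025,0,0],[0,0,0]]
    - [0,[0.0025,0,0],[0,0,0]]
    - [0,[0.0025,0,0],[0,0,0]]

```text
time: 9.03
ee_pos: [0.6492, 0.0813, 0.1422]
eef_rot: [0.649, 0.761, -0.0, 0.0]
ft_force: [1.0, -1.5, -0.4]
width: 0.0007
```

```bash
python3 now.py
python3 - <<'E'
from go import *
snap('side','s9'); crop('s9',240,270,62,45,12,'s9z')
E
```

```text
t 9.0333 cons [ 0.0574 -0.0187  0.1422] rotleft [ 0.0001  0.0001 -0.    ] F [ 1.05 -1.51 -0.36] w 0.0006554312780019609
```

View pics/s9z.png

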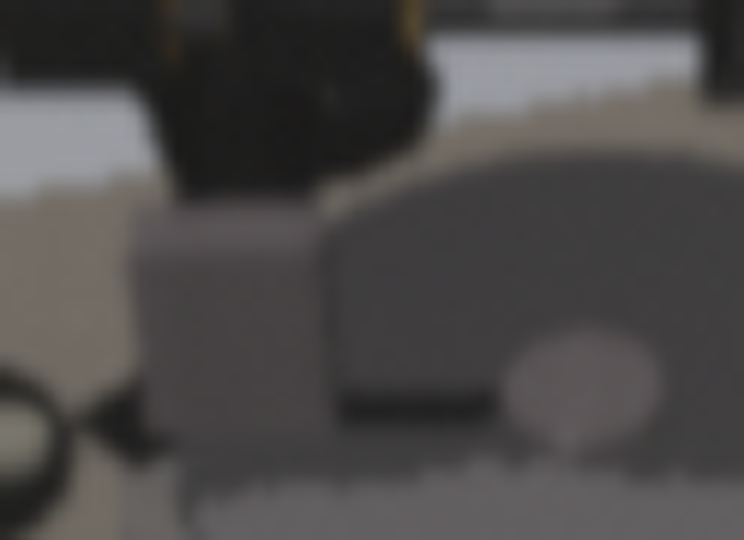

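Near target; back off and check from above with a clear view.

>>> arm_command:
  commands:
    - [0,[-0.008,0,0],[0,0,0]]
    - [0,[-0.016,0,0],[0,0,0]]
    - [0,[-0.02,0,-0.02],[0,0,0]]
    - [0,[-0.03,0,-0.05],[0,0,0]]
    - [0,[-0.065,0,-0.07],[0,0,0]]
    - [0,[-0.1,-0.02,-0.07],[0,0,0]]
    - [0,[-0.135,-0.04,-0.07],[0,0,0]]
    - [0,[-0.17,-0.05,-0.07],[0,0,0]]
    - [0,[-0.2,-0.05,-0.07],[0,0,0]]
    - [0,[-0.22,-0.05,-0.07],[0,0,0]]

```text
time: 9.92
ee_pos: [0.6337, -0.1493, 0.2123]
eef_rot: [0.651, 0.759, -0.001, 0.0]
ft_force: [0.7, 0.2, -0.0]
width: 0.0007
```

```bash
python3 now.py
python3 - <<'E'
from go import *
snap('side','s10'); crop('s10',240,270,62,45,12,'s10z')
snap('top','t10'); crop('t10',228,178,42,50,12,'t10z')
s,P,r=st();print(tocons(P))
E
```

```text
t 9.9167 cons [ 0.0055 -0.2439  0.2123] rotleft [-0.0008  0.0019 -0.0046] F [ 0.74  0.17 -0.03] w 0.0007490046849104083
[ 0.0057127  -0.24473762  0.21178892]
```

View pics/s10z.png

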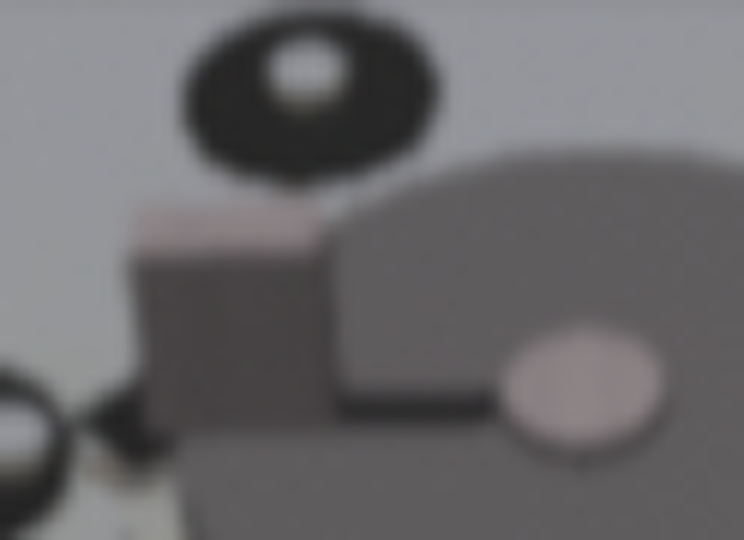

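View pics/t10z.png

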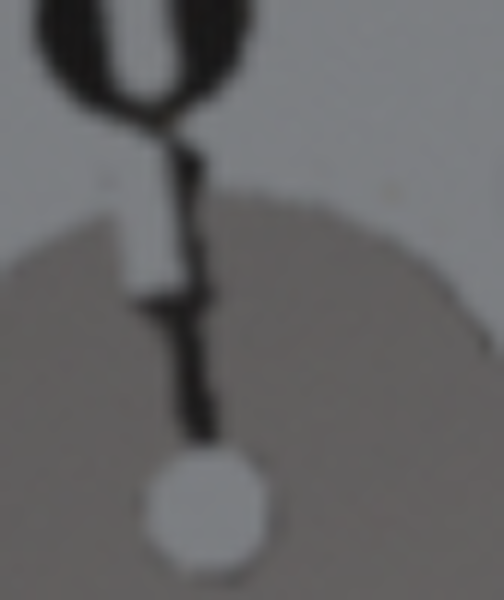

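Run:
```python
from ang import *
def line(f,cam,rng,vert):
    g=cv2.cvtColor(cv2.imread('pics/%s.png'%f),cv2.COLOR_BGR2GRAY).astype(float)
    pts=[]
    for a in rng:
        if vert: lo=239;v=g[a,lo:252]
        else: lo=296;v=g[lo:312,a]
        w=np.clip(np.percentile(v,60)-8-v,0,None)
        m=(w*np.arange(len(v))).sum()/w.sum()+lo
        pts.append((m,a) if vert else (a,m))
    return np.array(pts)
for f in('t6','t10'):
    q=line(f,ct,range(204,214),True); l=L(back(ct,q,.059),pt); 
    k=np.polyfit(l[:,0],l[:,1],1); print(f,(l*1000).round(1).tolist(),'ang',180+np.degrees(np.arctan(k[0])),'y at .058',np.polyval(k,.03))
for f in('s6','s10'):
    q=line(f,cs,range(269,281),False); print(q[:,1].round(2)); l=L(back(cs,q,.059),ps)
    k=np.polyfit(l[:,0],l[:,1],1); print(f,'ang',180+np.degrees(np.arctan(k[0])),k,l[[0,-1]])
```

```text
t6 [[42.3, -3.0], [39.6, -3.4], [37.1, -3.1], [34.5, -2.8], [31.9, -2.4], [29.4, -2.0], [26.8, -1.6], [24.2, -1.5], [21.6, -1.4], [19.1, -1.0]] ang 174.21744702990793 y at .058 -0.002150764121320217
t10 [[43.1, 1.4], [40.3, 0.7], [37.6, 0.2], [35.0, 0.1], [32.4, 0.2], [29.8, 0.5], [27.2, 0.5], [24.5, 0.2], [21.9, 0.3], [19.2, 0.1]] ang 181.70872482744778 y at .058 0.0003849803378109764
[302.33 302.43 302.55 302.65 302.66 302.62 302.78 303.02 303.12 303.11
 303.1  303.09]
s6 ang 173.329900380321 [-0.11694397 -0.0012532 ] [[ 0.03999989 -0.00603901]
 [ 0.01727189 -0.00362036]]
[303.6  303.66 303.65 303.68 303.65 303.67 303.67 303.67 303.65 303.64
 303.58 303.45]
s10 ang 180.36589128160273 [ 0.00638609 -0.00227817] [[ 0.03969584 -0.00225915]
 [ 0.01720577 -0.00256141]]
```

>>> arm_command:
  commands:
    - [0,[0.008,0,0],[0,0,0.12]]
    - [0,[0.016,-0.001,0],[0,0,0.24]]
    - [0,[0.024,-0.002,0],[0,0,0.36]]
    - [0,[0.032,-0.003,0],[0,0,0.48]]
    - [0,[0.04,-0.004,0],[0,0,0.6]]
    - [0,[0.048,-0.005,0],[0,0,0.72]]
    - [0,[0.056,-0.006,0],[0,0,0.84]]
    - [0,[0.064,-0.006,0],[0,0,0.96]]
    - [0,[0.068,-0.006,0],[0,0,1.08]]
    - [0,[0.068,-0.006,0],[0,0,1.2]]

```text
time: 10.85
ee_pos: [0.6176, -0.0754, 0.2123]
eef_rot: [0.966, 0.26, 0.0, -0.001]
ft_force: [0.2, -0.5, -0.1]
width: 0.0007
```

>>> arm_command:
  commands:
    - [0,[0,0,0.02],[0,0,0]]
    - [0,[0,0,0.03],[0,0,0]]
    - [0,[0,0,0.04],[0,0,0]]
    - [0,[0,0,0.04],[0,0,0]]
    - [0,[0,0,0.04],[0,0,0]]
    - [0,[0,0,0.04],[0,0,0]]
    - [0,[0,0,0.04],[0,0,0]]
    - [0,[0,0,0.04],[0,0,0]]
    - [0,[0,0,0.04],[0,0,0]]
    - [0,[0,0,0.04],[0,0,0]]

```text
time: 11.68
ee_pos: [0.6181, -0.0776, 0.1726]
eef_rot: [0.965, 0.262, 0.0, 0.0]
ft_force: [0.2, 0.1, -0.1]
width: 0.0005
```

```bash
python3 now.py
python3 - <<'E'
from go import *
snap('side','s11'); crop('s11',200,180,180,155,4.4,'s11c')
s,P,r=st(); d=r.inv().apply(tow([0,-.172,.139])-P); print('shift to key touch',d.round(4))
E
```

```text
t 11.6833 cons [ 0.0015 -0.1707  0.1726] rotleft [ 6.0e-04 -1.0e-04 -1.2e+00] F [ 0.17  0.11 -0.12] w 0.0004558494998099372
shift to key touch [-0.0018  0.0007  0.0335]
```

View pics/s11c.png

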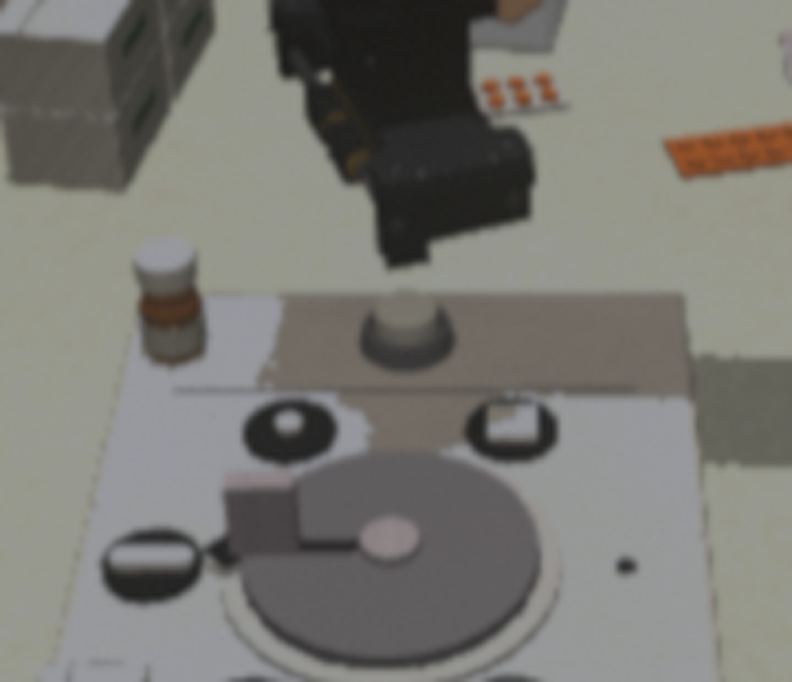

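>>> arm_command:
  commands:
    - [0,[-0.0018,0.0007,0.012],[0,0,0]]
    - [0,[-0.0018,0.0007,0.022],[0,0,0]]
    - [0,[-0.0018,0.0007,0.029],[0,0,0]]
    - [0,[-0.0018,0.0007,0.033],[0,0,0]]
    - [0,[-0.0018,0.0007,0.035],[0,0,0]]
    - [0,[-0.0018,0.0007,0.037],[0,0,0]]
    - [0,[-0.0018,0.0007,0.038],[0,0,0]]
    - [0,[-0.0018,0.0007,0.039],[0,0,0]]
    - [0,[-0.0018,0.0007,0.0392],[0,0,0]]
    - [0,[-0.0018,0.0007,0.0392],[0,0,0]]

```text
time: 12.57
ee_pos: [0.6168, -0.0791, 0.1334]
eef_rot: [0.965, 0.262, 0.0, 0.0]
ft_force: [-3.5, -0.3, 4.3]
width: 0.0005
```

```bash
python3 now.py
python3 - <<'E'
from go import *
snap('side','s12'); crop('s12',250,200,90,80,8,'s12c')
E
```

```text
t 12.5667 cons [-0.     -0.1719  0.1334] rotleft [ 3.0e-04 -0.0e+00 -1.2e+00] F [-3.54 -0.29  4.29] w 0.0005008796383844026
```

View pics/s12c.png

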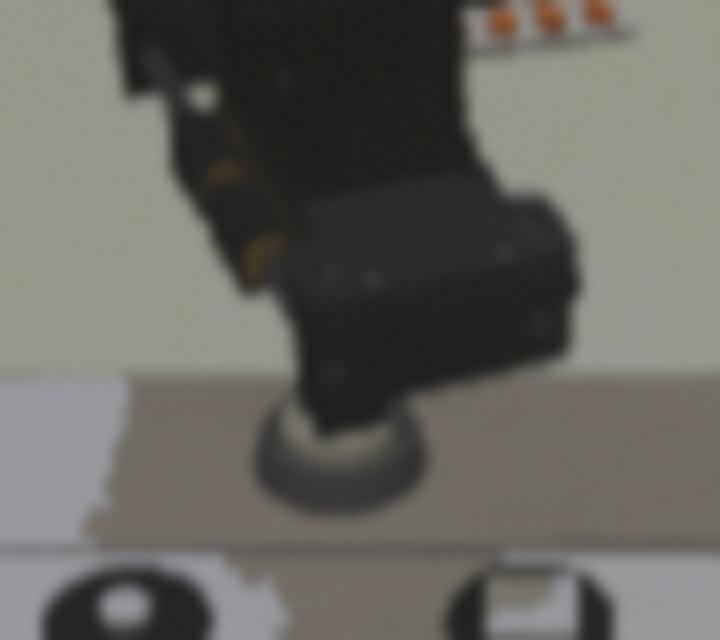

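>>> arm_command:
  commands:
    - [0,[0,0,0.0005],[0,0,0]]
    - [0,[0,0,0.001],[0,0,0]]
    - [0,[0,0,0.0012],[0,0,0]]
    - [0,[0,0,0.0012],[0,0,0]]
    - [0,[0,0,0.0012],[0,0,0]]
    - [0,[0,0,0.0012],[0,0,0]]
    - [0,[0,0,0.0012],[0,0,0]]
    - [0,[0,0,0.0012],[0,0,0]]
    - [0,[0,0,0.0012],[0,0,0]]
    - [0,[0,0,0.0012],[0,0,0]]

```text
time: 13.45
ee_pos: [0.6169, -0.079, 0.1331]
eef_rot: [0.965, 0.262, 0.0, 0.0]
ft_force: [-6.9, -0.2, 13.5]
width: 0.0005
```

>>> arm_command:
  commands:
    - [0,[0,0,-0.003],[0,0,0]]
    - [0,[0,0,-0.006],[0,0,0]]
    - [0,[0,0,-0.01],[0,0,0]]
    - [0,[0,0,-0.02],[0,0,0]]
    - [0,[0,0,-0.04],[0,0,0]]
    - [0,[0,0,-0.06],[0,0,0]]
    - [0,[0,0,-0.08],[0,0,0]]
    - [0,[0,0,-0.1],[0,0,0]]
    - [0,[0,0,-0.11],[0,0,0]]
    - [0,[0,0,-0.11],[0,0,0]]

```text
time: 14.28
ee_pos: [0.6178, -0.079, 0.2448]
eef_rot: [0.965, 0.262, 0.002, 0.001]
ft_force: [0.2, 0.1, -0.8]
width: -0.0001
```

```bash
python3 now.py
python3 - <<'E'
from go import *
snap('side','s13'); crop('s13',200,200,180,155,4.4,'s13c')
E
```

```text
t 14.2833 cons [ 0.001  -0.172   0.2448] rotleft [ 0.0046 -0.0015 -1.2   ] F [ 0.21  0.11 -0.83] w -5.163576016809293e-05
```

View pics/s13c.png

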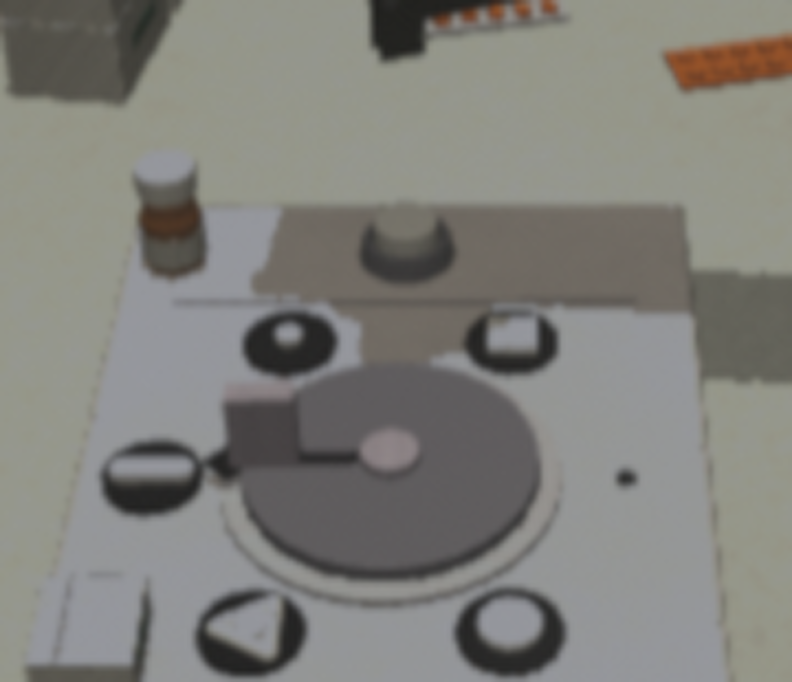

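```bash
python3 -c "
from bench import *
print(close_job())"
```

```text
the job is handed in; nothing more can be done
None
```

The dial now points at the oblong plaque (180° from the park dot) and the start key has been pressed and is back up. I handed the job in with about 14 s of the 51 s on the clock.

- **Dial:** I pushed the tab anticlockwise from about +8° with the shut fingertips, against one side only. I then backed off and looked with a clear view.
- **Pointer check:** The estimates spread a little: 180.4° from the line in the side picture and 181.7° from the top picture, where shadow from the tab spoils some points (about 180.5° without them). The tab's corners gave 178.5–179.5°. I take it as 180° to within about 1°.
- **Key:** With the gripper turned to clear the bottle, I pressed the key about 6 mm. The force rose to 13.5 N at the stop, above the 4.5 N spring force, so it went fully down. The last side picture shows it up again.
- **Left alone:** The last picture shows the pointer and the bottle unmoved and the arm clear of everything. It was a crop around the console, so I did not check the cup, jar, blisters and spatula afterwards; the arm's path did not go near them.

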